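# Draw the drive out of a locked bay and hold it up for inspection

### The arm

A 6-joint arm with a two-finger parallel gripper is mounted at the origin on the work surface. World frame = base frame: x ahead of the robot, y to its left, z up, the work surface at z = 0. Lengths are in m, angles in rad, forces in N, time in s.
With the tool pointing down it reaches from about 0.15 to 0.775 m from the base axis. Payload 6.1 kg.
Tool frame: the origin (TCP) lies midway between the tips of the shut fingers; the grasp point (between the pads) lies 19 mm behind it; z points along the fingers, y is the line along which they close (so a half turn about z gives the same grasp; the last joint's range is limited). The gripper opens to 85 mm and grips with 20 to 120 N. Pads are 22 mm wide; open, the fingers measure 114 mm over their backs; the gripper's body (76 mm by 85 mm) begins 54 mm behind the grasp point. The pads swing forward as they close: fully open they stand 13 mm farther back than shut.
Start: joints at [-1.295, 0.126, -0.04, 1.405, 0, 1.571], TCP at [0.143, -0.505, 0.231] pointing down, gripper open.
Joint ranges: [-2.72, 2.72], [-0.95, 1.95], [-1.27, 1.35], [-1.78, 2.02], [-1.46, 1.47], [-3.14, 3.14]. Speed limits (rad/s): [2.39, 2.39, 3.01, 3.14, 3.14, 3.14].

### API

Orientations are given as a unit quaternion [w, x, y, z].
In Python, from plant import ctrl, eyes gives the robot as it stands.
- The arm moves only by the shell command python3 -m handwheel 'ROWS' [OPENING] [FORCE]. ROWS is JSON, one flat list of numbers, 4 for each row, row after row: the shift along the world's x, y, z in mm, then the turn about the world's z in degrees. In form: [tx, ty, tz, twist, tx, ty, tz, twist, ...]. A call has exactly 10 rows; each row shifts and turns the commanded pose from where the row before left it; what a row does not reach is not made up. A row lasts 1/12 s, in which the tool goes at most 41.7 mm and 7.16 degrees, less where a joint would pass 70% of its speed; a pose out of reach is approached as far as the arm can. A call with a gripper value outside its range is refused whole. OPENING is the gripper's target within -1 to 1 (shut at 1, half-way at 0, fully open at -1), set as the call begins (- or left out, the last holds). The fingers move at their own pace and stop on an object; FORCE is the grip in N (left out, the last holds). Time passes only in rows, so rows that do not move let the fingers close, or fill a call up. It gives the time, the measured TCP pose, the force, the opening and the grip force at its end, in the units of the state.
- ctrl.observe(): the state, without advancing time (a new reading comes with each control period).
- eyes.read_camera(name): name is "scene" or "top"; returns the picture (480x640x3 uint8, red, green, blue); there is no depth.
- eyes.get_calibration(name): a dict with "fx", "fy", "cx", "cy" (pixels), "R" (3x3) and "t" (3): a world point X has camera coordinates R X + t. Camera axes: x right, y down, z forward; pixel columns grow to the right and rows downward; lengths in m; the calibration is good to about 2 mm. A picture is of the moment at which its call begins. get_calibration takes no time and is no camera call.
- ctrl.finish_job(): hands the job in; it is judged then, once.
The state is a dict: "t": time; "joint_pos": joint angles; "dq": joint speeds; "tau": joint torques, N m; "position": TCP position; "tool_rot": TCP orientation; "contact_force": force on the tool from outside, world axes, zero at the start; "wrist_torque": the same for the moment, N m; "grip_width": opening from 0.0 (shut) to 1.0 (fully open); "gripper_force": force on a finger pad.
Only numpy, scipy, OpenCV 4.12 (cv2) and the standard library are available. Lean on these libraries where they do the work, as an engineer would, in place of code of your own. Each camera call takes 0.05 s, during which the arm holds its last target. There are 200 camera calls.

### The job

Lift the steel locking collar up off its post on the computer and set it down in the metal parts tray. Then swing the bay flap up by its handle until it stands open by itself, and draw the drive (the part with the upright pull tab, not the plain filler block) straight up out of its slot. Finish while holding the drive, upright and still, about 10 cm above the middle of the black mat; leave the filler block and everything else on the bench alone, and do not let go of the drive at the end.

Things in the scene. Friction and masses are not known exactly. Their poses are not given: they have to be found in the camera images.
- case: Dark desktop computer lying flat, fixed, 300 x 300 x 140 mm high. Origin: centre of its underside, on the bench. x axis from its front (robot side) to its rear, y to its left, z up. In the front half of its top is an open drive bay (case x -135 to -5, y -120 to 55 mm), covered by the flap.
- bay (a point): Middle of the bay between two upright slots, at case (-72, -32.5, 60) mm; the slots lie side by side 43 mm to either side along the case's y. Guide walls rise from the bay floor (12 mm above the bench) to 60 mm, with 1.25 mm play each side of a part. One slot holds the drive, the other the filler block; which is which varies.
- post_tip (a point): Top end of the upright steel locking post (13 mm diameter) fixed to the case near its front left corner, at case (-125, 85, 181) mm; the post stands up through a notch in the flap's front edge, 34 mm above the flap.
- collar: Loose steel collar (thick ring), 44 mm outside diameter, 20 mm hole, 26 mm high, about 0.09 kg, sitting on the shut flap around the locking post, upright axis z. Origin: centre of its underside (146.6 mm above the bench at the start). The post stands 8 mm above the collar's top.
- flap (a joint): Grey flap. Hinge angle in rad: 0 shut (flat on top of the case), grows as the front edge swings up, 1.571 upright, stop at 1.75. The hinge is stiff (about 0.2 N m of friction): the flap stays at whatever angle it is left. Flap: 147 mm from hinge to front edge, 6 mm thick, 260 mm wide, 0.18 kg.
- flap_handle (a point): Middle of the flap's handle: a round steel bar 10 mm in diameter, 100 mm long, parallel to the hinge and to the case's y, on two end posts. With the flap shut it lies at case (-122, -30) mm, its centre line 38 mm above the flap's top face. A gripper can pinch it across and let it turn between the pads. Opened, the bar lies behind the upright flap (far side).
- flap_hinge (a point): Point on the flap's hinge line, at case (0, -30, 140.5) mm, straight behind the handle; the hinge line runs along the case's y. The handle is 122 mm from it along the flap and 44 mm off it perpendicular to the flap, on its outer side.
- drive: Drive in an upright caddy, loose, about 0.18 kg: aluminium body 16 mm (x) x 70 mm (y) x 80 mm (z) with a black pull tab on its top centre, 10 mm (x) x 26 mm (y), from 80 to 118 mm above the underside. Origin: centre of the underside, 12 mm above the bench while in its slot; axes as the case's. Hidden under the shut flap. The tab may be pinched across either way.
- blank: Plain black filler block, 16 x 70 x 76 mm high, no tab, in the other slot. Origin: centre of the underside. Leave it in place.
- tray: Fixed open steel parts tray, 130 x 130 mm, 28 mm high, walls and floor 4 to 5 mm. Origin: centre of its underside. On one side of the computer; tray and mat may swap sides.
- mat: Fixed flat black rubber mat, 180 x 180 x 3 mm. Origin: centre of its underside. On the other side of the computer.
- mug: White mug, 80 mm diameter, 95 mm high, on the bench; bystander. Origin: centre of underside.
- jar: Screw jar with black cap, 56 mm diameter, 70 mm high; bystander. Origin: centre of underside.
- screwdriver: Black-handled screwdriver 150 mm long, lying on the bench; bystander. Origin: underside.
There are look-alikes about, which are no part of the job. There is more than one size of the collar; the job needs the smaller. Of the things that look like the tray, take the one that is farthest from the robot's base at the start.

How it is judged:
On the way, in this order (a step that is already met when the one before it is completed fails the run):
1. the collar has been taken off the post and lies released in the tray while the flap is still shut (x of collar in the frame of tray between -0.055 and 0.055 m and y of collar in the frame of tray between -0.055 and 0.055 m and z of collar in the frame of tray below 0.03 m and contact force between collar and the fingers below 0.1 N and linear speed of collar below 0.05 m/s and value of joint flap below 0.2 rad), for 0.2 s.
2. the flap stands open by itself, past 1.1 rad, with the hand off it (value of joint flap above 1.1 rad and contact force between case and the arm below 0.1 N), for 0.2 s.
3. the drive is drawn up out of its slot in the fingers (height (world z) of drive above 0.075 m and contact force between drive and the fingers above 0.5 N), for 0.1 s.
At the end, for the whole second after the job is handed in: The drive is held still in the fingers, upright within 15 degrees, its underside 60 to 160 mm above the mat and within 70 mm of the mat's middle along each mat edge; the flap stands open past 1.1 rad, the collar lies released in the tray, the filler block is still in its slot (x of drive in the frame of mat between -0.07 and 0.07 m and y of drive in the frame of mat between -0.07 and 0.07 m and z of drive in the frame of mat between 0.06 and 0.16 m and angle between drive's own z axis and vertical below 0.26 rad and linear speed of each of drive, collar below 0.03 m/s and contact force between drive and the fingers above 0.5 N and value of joint flap above 1.1 rad and x of collar in the frame of tray between -0.055 and 0.055 m and y of collar in the frame of tray between -0.055 and 0.055 m and z of collar in the frame of tray below 0.03 m and contact force between collar and the arm below 0.1 N and distance of blank from where it was at the start of the episode below 0.015 m); the arm keeps its last pose, push and grip.
It fails at once if the mug, jar or screwdriver is disturbed (moved over 30 mm) (distance of any of mug, jar, screwdriver from where it was at the start of the episode above 0.03 m).
It fails at once if the filler block is pulled from its place (moved over 15 mm) (distance of blank from where it was at the start of the episode above 0.015 m).
It fails at once if the collar is thrown or dropped from a height (faster than 1 m/s) (linear speed of collar above 1 m/s).
It also fails if it takes over 72 s, if anything falls off the work surface, if the arm or the gripper's body presses on something with over 40 N, if the wrist force passes 120 N, or if a joint passes its speed limit or range.

## Working session

There is one attempt and no reset: what is moved stays moved. The work goes in short steps, Python scripts to look and compute and a shell command to move; the robot and the scene stay as the last step left them, time stands still between calls to the robot, and variables do not carry over. Pictures are saved under pics/ and viewed, at most 10 in all, crops included, and the job is handed in when it is done.

```bash
ls; mkdir -p pics; python3 - <<'E'
from plant import ctrl, eyes
import cv2, numpy as np
for n in ["top","scene"]:
    im=eyes.read_camera(n); cv2.imwrite(f"pics/{n}0.png",im[:,:,::-1]); c=eyes.get_calibration(n); print(n,c)
print(ctrl.observe())
E
```

```text
pics
top {'fx': 483.07149074787685, 'fy': 483.07149074787685, 'cx': 317.3679063037781, 'cy': 241.90669884906538, 'R': array([[-0.01235496, -0.99975855,  0.01817106],
       [-0.99917785,  0.01164196, -0.03883404],
       [ 0.03861312, -0.01863592, -0.99908044]]), 't': array([0.02610529, 0.4860083 , 1.18061626])}
scene {'fx': 436.9571791867288, 'fy': 436.9571791867288, 'cx': 318.2354702465315, 'cy': 235.86128633156846, 'R': array([[ 0.79998724,  0.59981666,  0.01550433],
       [ 0.50951952, -0.66545614, -0.54548876],
       [-0.3168758 ,  0.4442838 , -0.83797472]]), 't': array([-0.4251291 , -0.16386284,  1.31862558])}
{'t': 0.1, 'joint_pos': array([-1.29503421e+00,  1.26311767e-01, -4.05146310e-02,  1.40540811e+00,
        2.64625657e-05,  1.57080894e+00]), 'dq': array([-2.06980581e-03, -2.36806715e-03,  2.12371002e-03,  6.70861406e-05,
       -9.79300034e-04,  2.79566618e-04]), 'tau': array([ 1.82764867e-03, -4.36900842e+01,  3.53606880e+01,  1.36084415e-02,
       -8.82254380e-05, -6.63319383e-06]), 'position': array([ 0.14285215, -0.50479989,  0.23060701]), 'tool_rot': array([-7.14082826e-04,  9.90510069e-01,  1.37438301e-01, -8.57337357e-05]), 'contact_force': array([-0.7038018 ,  0.43068528,  0.40167676]), 'wrist_torque': array([-0.01570183, -0.01633123, -0.0482263 ]), 'gripper_force': 0.0, 'grip_width': 0.9956111306915397}
```

View pics/top0.png

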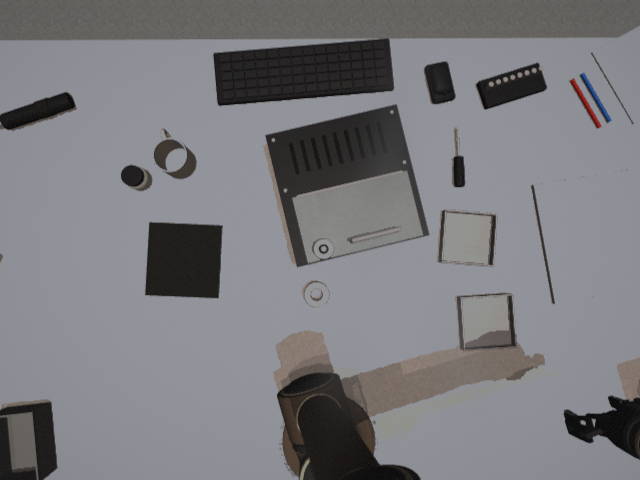

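View pics/scene0.png

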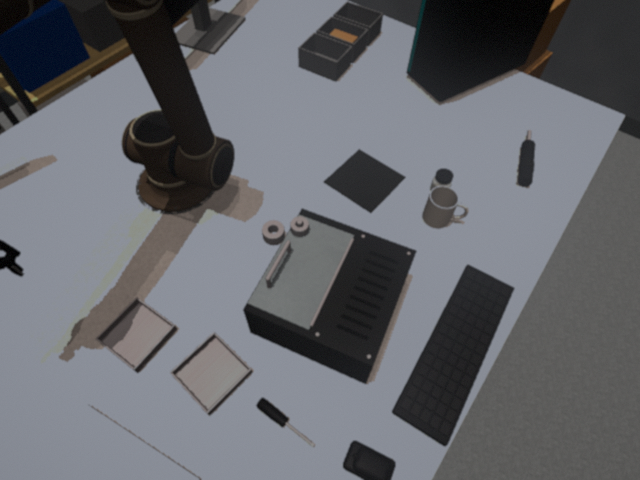

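Top view, candidates:
- **Collars:** one on the flap around the post at (323,249), and a larger loose one on the bench at (316,294). I choose (323,249).
- **Trays:** one at (467,238), far, and one at (486,321), near. I choose the far one at (467,238).
- **Other things:** the mat is at (185,260), the mug at (171,155), the jar at (134,176) and the screwdriver at (459,160). The case's top corners are roughly (266,135), (396,105), (428,235) and (296,266).

Next is one close crop to check these choices.

```bash
cat > h.py <<'E'
import numpy as np, cv2
from plant import ctrl, eyes
def ray(n,uv,z):
    c=eyes.get_calibration(n); R,t=c["R"],c["t"]
    d=R.T@np.array([(uv[0]-c["cx"])/c["fx"],(uv[1]-c["cy"])/c["fy"],1]); o=-R.T@t
    return o+d*(z-o[2])/d[2]
def proj(n,X):
    c=eyes.get_calibration(n); p=c["R"]@np.asarray(X)+c["t"]
    return np.array([c["fx"]*p[0]/p[2]+c["cx"],c["fy"]*p[1]/p[2]+c["cy"]])
def st():
    s=ctrl.observe(); r=cv2.Rodrigues  # noqa
    w,x,y,z=s["tool_rot"]
    yax=np.array([2*(x*y-w*z),1-2*(x*x+z*z)])
    print("t",round(s["t"],2),"pos",np.round(s["position"]*1e3,1),"closing dir deg",round(np.degrees(np.arctan2(yax[1],yax[0])),1),
     "F",np.round(s["contact_force"],1),"w",round(s["grip_width"],3),"gf",round(s["gripper_force"],1),"q",np.round(s["joint_pos"],2))
E
python3 - <<'E'
from h import *
im=cv2.imread("pics/top0.png")
cv2.imwrite("pics/crop1.png",cv2.resize(im[100:300,255:505],None,fx=3,fy=3,interpolation=cv2.INTER_CUBIC))
q=[(296,266),(428,235),(396,105),(266,135)]
P=[ray("top",a,.14) for a in q]
for a in P: print(a)
for i in range(4): print(np.linalg.norm(P[i]-P[i-1]))
for n,uv,z in [("collar",(323,249),.173),("bigc",(316,294),.02),("tray",(467,238),.028),("tray2",(486,321),.028),("mat",(185,260),.003)]: print(n,ray("top",uv,z))
st()
E
```

```text
[0.42907153 0.0700758  0.14      ]
[ 0.49361407 -0.22116112  0.14      ]
[ 0.78375761 -0.15587821  0.14      ]
[0.71862759 0.13315826 0.14      ]
0.29634794573415013
0.29830300355524625
0.2973972680275502
0.29628364742192403
collar [0.46474834 0.01155344 0.173     ]
bigc [0.35921728 0.02536121 0.02      ]
tray [ 0.49084155 -0.34442482  0.028     ]
tray2 [ 0.28894074 -0.38582141  0.028     ]
mat [0.44578037 0.34636671 0.003     ]
t 0.1 pos [ 142.9 -504.8  230.6] closing dir deg -74.2 F [-0.7  0.4  0.4] w 0.996 gf 0.0 q [-1.3   0.13 -0.04  1.41  0.    1.57]
```

View pics/crop1.png

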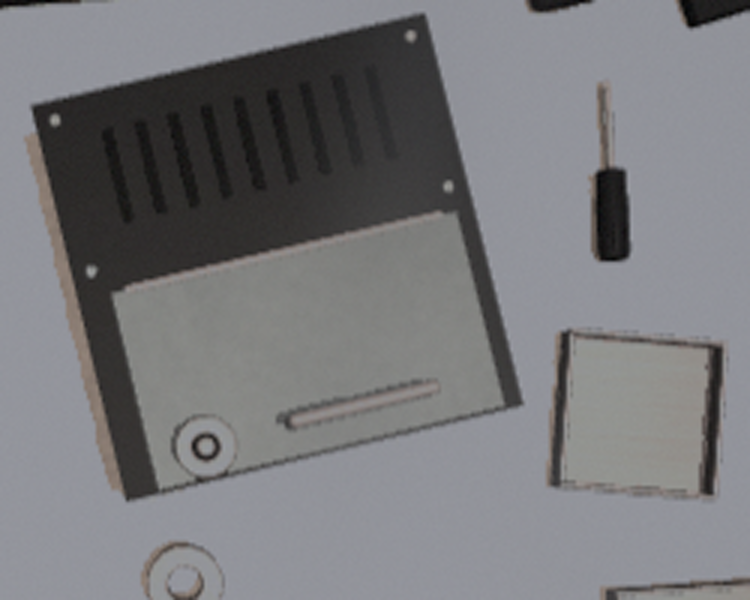

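The crop confirms the choices: smaller collar on the post at full-image (323.3,248.7), handle bar from (351,240) to (400,229), far tray centred near (467,238). The case's top sides measure 296–298 mm against the true 300 mm.

```bash
cat >> h.py <<'E'
q=np.array([(297,266.5),(428.8,234.7),(396.7,104.7),(266,135.3)])
loc=np.array([(-150,150),(-150,-150),(150,-150),(150,150)])/1e3
W=np.array([ray("top",a,.14)[:2] for a in q])
z_=((W-W.mean(0))@[1,1j]); l_=loc@[1,1j]
yaw=np.angle((z_*l_.conj()).sum()); C=W.mean(0)
def case(x,y,z=0):
    c,s=np.cos(yaw),np.sin(yaw); return np.array([C[0]+(c*x-s*y)/1e3,C[1]+(s*x+c*y)/1e3,z/1e3])
E
python3 - <<'E'
from h import *
print("yaw",np.degrees(yaw),"C",C)
for n,p in dict(post=(-125,85,181),handle=(-122,-30,184.6),hinge=(0,-30,140.5),slotR=(-72,-75.5,130),slotL=(-72,10.5,130)).items(): print(n,np.round(case(*p)*1e3,1),proj("top",case(*p)),proj("scene",case(*p)))
print("collar", ray("top",(323.3,248.7),.1726)*1e3, "post px", ray("top",(323.7,248.3),.181)*1e3)
q=[(445,210.5),(495.5,215),(493.5,265),(439,262)]
P=np.array([ray("top",a,.028) for a in q]); print(P,P.mean(0))
m=cv2.imread("pics/top0.png",0)
q=[(149.5,223),(222.5,225),(218.5,298),(146,295.5)]
P=np.array([ray("top",a,.003) for a in q]); print(P,P.mean(0))
E
```

```text
yaw 12.781333710332046 C [ 0.6061474  -0.04483252]
post [465.4  10.4 181. ] [323.65283233 248.57342957] [299.57505634 222.04918663]
handle [ 493.8 -101.1  184.6] [376.45597604 234.43195185] [278.35239327 260.5148985 ]
hinge [612.8 -74.1 140.5] [360.51910757 181.78124268] [328.47917775 290.16684929]
slotR [ 552.6 -134.4  130. ] [387.49584375 209.18670557] [290.61476098 296.92387562]
slotL [533.6 -50.5 130. ] [349.97744978 218.12072192] [306.84668916 266.2150058 ]
collar [465.38747458  10.89588964 172.6       ] post px [466.01497219  10.3006573  181.        ]
[[ 0.5586753  -0.29203535  0.028     ]
 [ 0.5463361  -0.41590895  0.028     ]
 [ 0.42427432 -0.40773331  0.028     ]
 [ 0.43322847 -0.27452749  0.028     ]] [ 0.49062855 -0.34755127  0.028     ]
[[0.53796527 0.43325457 0.003     ]
 [0.53105243 0.25402381 0.003     ]
 [0.3515159  0.26466681 0.003     ]
 [0.36005099 0.44158679 0.003     ]] [0.44514615 0.34838299 0.003     ]
```

Each estimate agrees with what it must be:
- **Collar:** seen at (465.4, 10.9), and the case fit puts it at (465.4, 10.4).
- **Tray:** about (491, -346).
- **Mat:** (445, 348), with sides of about 179 mm.

I'll go to the collar with the fingers closing along the case's x.

```bash
python3 -m handwheel '[19,30,0,5, 19,30,0,5, 19,30,0,5, 19,30,0,5, 19,30,0,5, 19,30,0,5, 19,30,0,5, 19,30,0,5, 19,30,0,5, 19,30,0,5]' -1 40; python3 -m handwheel '[16.5,27,0,4.6, 16.5,27,0,4.6, 16.5,27,0,4.6, 16.5,27,0,4.6, 16.5,27,0,4.6, 16.5,27,0,4.6, 16.5,27,0,4.6, 16.5,27,0,4.6, 0,0,0,0, 0,0,0,0]'; python3 -c "from h import *; st()"
```

```text
t: 0.93
position: [0.3333, -0.2034, 0.2311]
tool_rot: [-0.0, 0.839, 0.545, -0.0]
contact_force: [0.7, -0.1, 0.0]
grip_width: 1.0
gripper_force: 0.0
t: 1.77
position: [0.4651, 0.0121, 0.2305]
tool_rot: [-0.001, 0.624, 0.781, -0.001]
contact_force: [0.4, -1.1, -0.2]
grip_width: 1.003
gripper_force: 0.0
t 1.77 pos [465.1  12.1 230.5] closing dir deg 12.8 F [ 0.4 -1.1 -0.2] w 1.003 gf 0.0 q [ 0.03  0.01 -0.16  1.4  -0.    1.37]
```

```bash
python3 -m handwheel '[0,-1.5,-16,0, 0,0,-16,0, 0,0,-16,0, 0,0,-12,0, 0,0,-10,0, 0,0,-8,0, 0,0,-4,0, 0,0,0,0, 0,0,0,0, 0,0,0,0]'; python3 -m handwheel '[0,0,0,0, 0,0,0,0, 0,0,0,0, 0,0,0,0, 0,0,0,0, 0,0,0,0, 0,0,0,0, 0,0,0,0, 0,0,0,0, 0,0,0,0]' 1 40
```

```text
t: 2.6
position: [0.4654, 0.0093, 0.15]
tool_rot: [0.0, 0.625, 0.78, 0.0]
contact_force: [-0.2, -0.3, -0.3]
grip_width: 1.002
gripper_force: 0.0
t: 3.43
position: [0.4651, 0.0094, 0.1497]
tool_rot: [0.0, 0.625, 0.78, 0.0]
contact_force: [-0.6, -0.3, 5.8]
grip_width: 0.494
gripper_force: 42.6
```

```bash
python3 -m handwheel '[0,0,3,0, 0,0,6,0, 0,0,10,0, 0,0,12,0, 0,0,14,0, 0,0,14,0, 0,0,14,0, 0,0,12,0, 0,0,5,0, 0,0,0,0]'; python3 - <<'E'
from h import *
im=eyes.read_camera("scene"); cv2.imwrite("pics/lift.png",cv2.resize(im[130:330,180:400],None,fx=2.5,fy=2.5)[:,:,::-1]); st()
E
```

```text
t: 4.27
position: [0.4657, 0.0094, 0.2409]
tool_rot: [0.001, 0.625, 0.78, 0.001]
contact_force: [-0.0, -0.3, -1.3]
grip_width: 0.488
gripper_force: 42.0
t 4.32 pos [465.3   9.3 239.8] closing dir deg 12.6 F [ 0.2  0.4 -1.4] w 0.492 gf 42.0 q [ 0.02  0.01 -0.14  1.41 -0.    1.37]
```

View pics/lift.png

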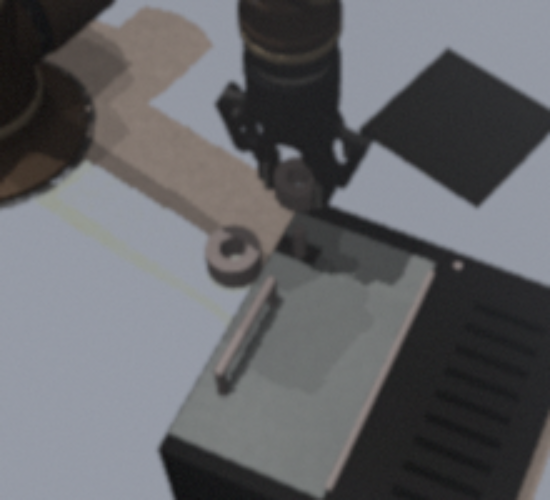

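The picture shows the collar in the fingers at crop (297,182), clear above the post tip at about (297,240). The bigger ring is untouched on the bench. Next I carry the collar to the tray.

```bash
python3 -m handwheel '[2.5,-20,2,0, 2.5,-36,0,0, 2.5,-36,0,0, 2.5,-36,0,0, 2.5,-36,0,0, 2.5,-36,0,0, 2.5,-36,0,0, 2.5,-36,0,0, 2.5,-36,0,0, 2.5,-36,0,0]'; python3 -m handwheel '[0,-12,0,0, 0,0,-30,0, 0,0,-35,0, 0,0,-35,0, 0,0,-35,0, 0,0,-30,0, 0,0,-20,0, 0,0,-15,0, 0,0,0,0, 0,0,0,0]'; python3 -c "from h import *; st()"
```

```text
t: 5.15
position: [0.4894, -0.3363, 0.2401]
tool_rot: [-0.001, 0.625, 0.78, -0.0]
contact_force: [0.8, -0.0, -0.4]
grip_width: 0.488
gripper_force: 42.0
t: 5.98
position: [0.4891, -0.3457, 0.0401]
tool_rot: [-0.002, 0.625, 0.781, -0.0]
contact_force: [0.5, -0.3, -0.4]
grip_width: 0.493
gripper_force: 42.0
t 5.98 pos [ 489.1 -345.7   40.1] closing dir deg 12.6 F [ 0.5 -0.3 -0.4] w 0.493 gf 42.0 q [-0.62  0.33 -0.21  1.04  0.    0.74]
```

```bash
python3 -m handwheel '[0,0,-6,0, 0,0,-5,0, 0,0,-4,0, 0,0,-4,0, 0,0,-3,0, 0,0,-2,0, 0,0,-2,0, 0,0,-2,0, 0,0,-1,0, 0,0,0,0]'; python3 -c "from h import *; st()"
```

```text
t: 6.82
position: [0.4898, -0.3466, 0.0121]
tool_rot: [-0.0, 0.625, 0.78, -0.0]
contact_force: [0.5, -0.6, -0.6]
grip_width: 0.487
gripper_force: 42.0
t 6.82 pos [ 489.8 -346.6   12.1] closing dir deg 12.6 F [ 0.5 -0.6 -0.6] w 0.487 gf 42.0 q [-0.62  0.35 -0.25  0.98  0.    0.74]
```

```bash
python3 -m handwheel '[0,0,-1,0, 0,0,-1,0, 0,0,-1,0, 0,0,-0.5,0, 0,0,0,0, 0,0,0,0, 0,0,0,0, 0,0,0,0, 0,0,0,0, 0,0,0,0]'; python3 -m handwheel '[0,0,0,0, 0,0,0,0, 0,0,0,0, 0,0,0,0, 0,0,0,0, 0,0,8,0, 0,0,20,0, 0,0,30,0, 0,0,35,0, 0,0,38,0]' -0.5; python3 -c "from h import *; st()"
```

```text
t: 7.65
position: [0.49, -0.3467, 0.0088]
tool_rot: [0.0, 0.625, 0.78, -0.0]
contact_force: [0.1, -0.9, -1.6]
grip_width: 0.494
gripper_force: 42.0
t: 8.48
position: [0.4892, -0.3461, 0.1408]
tool_rot: [-0.001, 0.625, 0.78, -0.0]
contact_force: [0.8, -1.0, 0.0]
grip_width: 0.748
gripper_force: 0.0
t 8.48 pos [ 489.2 -346.1  140.8] closing dir deg 12.6 F [ 0.8 -1.   0. ] w 0.748 gf 0.0 q [-0.62  0.28 -0.05  1.25 -0.    0.74]
```

```bash
python3 -m handwheel '[0,0,38,0, 0,10,38,0, 0,30,29,0, 1,35,0,0, 1,35,0,0, 1,35,0,0, 1,35,0,0, 1,35,0,0, 0,30,0,0, 0,0,0,0]'; python3 - <<'E'
from h import *
st(); im=eyes.read_camera("top"); cv2.imwrite("pics/top2.png",cv2.resize(im[170:310,300:510],None,fx=3,fy=3)[:,:,::-1])
E
```

```text
t: 9.32
position: [0.4946, -0.0974, 0.2459]
tool_rot: [-0.0, 0.623, 0.782, 0.001]
contact_force: [1.6, -1.1, 0.4]
grip_width: 0.751
gripper_force: 0.0
t 9.32 pos [494.6 -97.4 245.9] closing dir deg 12.9 F [ 1.6 -1.1  0.4] w 0.751 gf 0.0 q [-0.2   0.09 -0.05  1.43  0.    1.15]
```

View pics/top2.png

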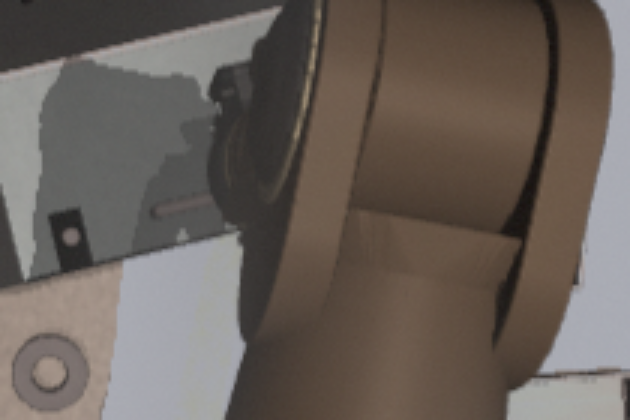

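The post is bare at crop (71,237) and the bar's left end shows at (155,210). The arm hides the tray, so I'll check the collar later from the scene view. Now I descend on the handle and pinch it.

```bash
python3 -m handwheel '[-0.5,-4,-16,0, 0,0,-16,0, 0,0,-16,0, 0,0,-12,0, 0,0,-10,0, 0,0,-8,0, 0,0,-3,0, 0,0,0,0, 0,0,0,0, 0,0,0,0]'; python3 -c "from h import *; st()"; python3 -m handwheel '[0,0,0,0, 0,0,0,0, 0,0,0,0, 0,0,0,0, 0,0,0,0, 0,0,0,0, 0,0,0,0, 0,0,0,0, 0,0,0,0, 0,0,0,0]' 1 25; python3 - <<'E'
from h import *
st(); im=eyes.read_camera("scene"); cv2.imwrite("pics/sc3.png",im[150:430,90:400][:,:,::-1])
E
```

```text
t: 10.2
position: [0.4949, -0.1059, 0.1645]
tool_rot: [0.001, 0.625, 0.78, 0.0]
contact_force: [-0.3, 0.8, -0.5]
grip_width: 0.747
gripper_force: 0.0
t 10.2 pos [ 494.9 -105.9  164.5] closing dir deg 12.6 F [-0.3  0.8 -0.5] w 0.747 gf 0.0 q [-0.21  0.1  -0.22  1.25 -0.    1.14]
t: 11.03
position: [0.494, -0.1058, 0.1639]
tool_rot: [-0.0, 0.625, 0.78, -0.0]
contact_force: [-5.5, -1.6, 4.5]
grip_width: 0.103
gripper_force: 24.6
t 11.03 pos [ 494.  -105.8  163.9] closing dir deg 12.6 F [-5.5 -1.6  4.5] w 0.103 gf 24.6 q [-0.21  0.1  -0.22  1.25 -0.    1.14]
```

View pics/sc3.png

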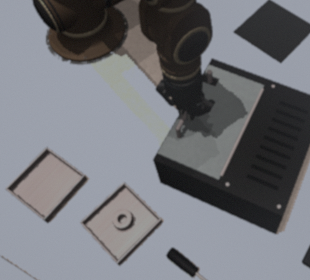

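The collar lies in the middle of the far tray at crop (124,220), and the fingers hold the bar (width 0.10). Next I work out the arc increments.

```bash
python3 - <<'E'
from h import *
th=np.linspace(0,1.5,21); x=-122*np.cos(th)+44*np.sin(th); z=122*np.sin(th)+44*np.cos(th)
d=np.c_[np.diff(x)*np.cos(yaw),np.diff(x)*np.sin(yaw),np.diff(z)]
print(np.round(d,1), d.sum(0))
E
```

```text
[[ 3.5  0.8  9. ]
 [ 4.2  1.   8.7]
 [ 4.8  1.1  8.4]
 [ 5.4  1.2  8. ]
 [ 6.   1.4  7.5]
 [ 6.5  1.5  7.1]
 [ 7.   1.6  6.5]
 [ 7.5  1.7  6. ]
 [ 7.9  1.8  5.4]
 [ 8.3  1.9  4.8]
 [ 8.6  1.9  4.1]
 [ 8.9  2.   3.4]
 [ 9.1  2.1  2.8]
 [ 9.3  2.1  2. ]
 [ 9.4  2.1  1.3]
 [ 9.5  2.1  0.6]
 [ 9.5  2.2 -0.1]
 [ 9.4  2.1 -0.9]
 [ 9.4  2.1 -1.6]
 [ 9.2  2.1 -2.3]] [153.36317477  34.7907194   80.80682524]
```

```bash
python3 -m handwheel '[3.5,0.8,9,0, 4.2,1,8.7,0, 4.8,1.1,8.4,0, 5.4,1.2,8,0, 6,1.4,7.5,0, 6.5,1.5,7.1,0, 7,1.6,6.5,0, 7.5,1.7,6,0, 7.9,1.8,5.4,0, 8.3,1.9,4.8,0]'; python3 -c "from h import *; st()"; python3 -m handwheel '[8.6,1.9,4.1,0, 8.9,2,3.4,0, 9.1,2.1,2.8,0, 9.3,2.1,2,0, 9.4,2.1,1.3,0, 9.5,2.1,0.6,0, 9.5,2.2,-0.1,0, 9.4,2.1,-0.9,0, 9.4,2.1,-1.6,0, 9.2,2.1,-2.3,0]'; python3 -c "from h import *; st()"
```

```text
t: 11.92
position: [0.5549, -0.0918, 0.237]
tool_rot: [0.0, 0.625, 0.78, -0.0]
contact_force: [-8.5, -1.5, 8.6]
grip_width: 0.106
gripper_force: 25.1
t 11.92 pos [554.9 -91.8 237. ] closing dir deg 12.6 F [-8.5 -1.5  8.6] w 0.106 gf 25.1 q [-0.16  0.2   0.06  1.43 -0.    1.19]
t: 12.75
position: [0.6489, -0.0704, 0.2446]
tool_rot: [0.0, 0.625, 0.781, 0.0]
contact_force: [-2.6, 0.5, 3.9]
grip_width: 0.107
gripper_force: 25.8
t 12.75 pos [648.9 -70.4 244.6] closing dir deg 12.6 F [-2.6  0.5  3.9] w 0.107 gf 25.8 q [-0.11  0.38  0.32  1.51  0.    1.24]
```

The forces match a bar turning in the pads. I open slightly, since there are 33 mm between bar and flap, and rise straight up.

```bash
python3 -m handwheel '[0,0,0,0, 0,0,0,0, 0,0,0,0, 0,0,0,0, 0,0,0,0, 0,0,5,0, 0,0,15,0, 0,0,25,0, 0,0,25,0, 0,0,25,0]' 0.45; python3 -m handwheel '[-10,20,20,0, -25,30,20,0, -30,30,0,0, -30,30,0,0, -30,30,0,0, -30,30,0,0, -30,20,0,0, -20,20,0,0, 0,0,0,0, 0,0,0,0]' -1; python3 - <<'E'
from h import *
st(); im=eyes.read_camera("scene"); cv2.imwrite("pics/sc4.png",cv2.resize(im[130:400,220:460],None,fx=2.2,fy=2.2)[:,:,::-1])
im=eyes.read_camera("top"); cv2.imwrite("pics/top4.png",cv2.resize(im[90:290,230:480],None,fx=3,fy=3)[:,:,::-1])
E
```

```text
t: 13.58
position: [0.6473, -0.071, 0.3412]
tool_rot: [0.0, 0.625, 0.78, 0.0]
contact_force: [0.4, -0.2, -0.2]
grip_width: 0.277
gripper_force: 0.0
t: 14.42
position: [0.4452, 0.1361, 0.3798]
tool_rot: [0.001, 0.624, 0.781, 0.001]
contact_force: [1.1, -0.5, -0.3]
grip_width: 1.0
gripper_force: 0.0
t 14.42 pos [445.2 136.1 379.8] closing dir deg 12.7 F [ 1.1 -0.5 -0.3] w 1.0 gf 0.0 q [ 0.3   0.06  0.22  1.73 -0.    1.65]
```

View pics/sc4.png

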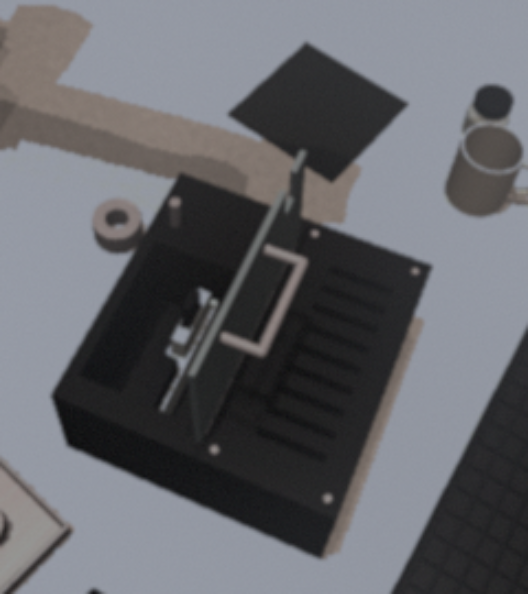

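View pics/top4.png

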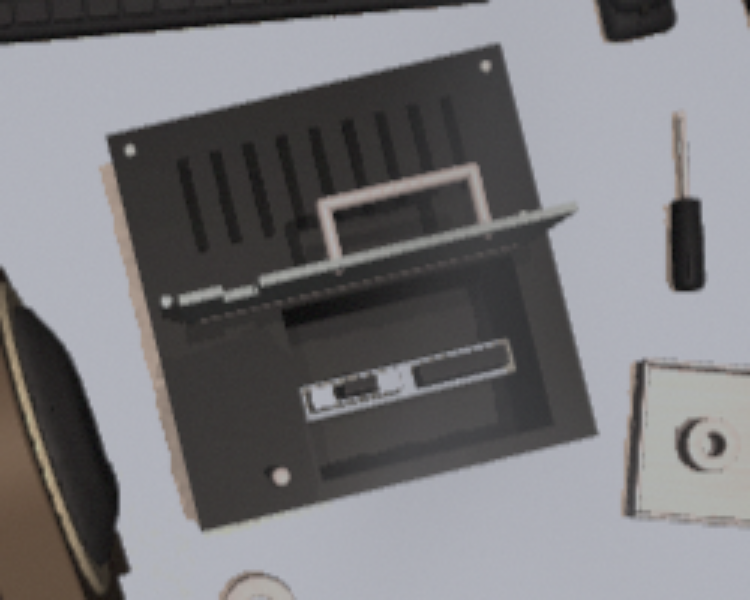

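The flap stands open at about 1.5 rad with the hand off it, and the collar is in the tray. The drive, with its black tab, is in the left slot, tab at crop (356,386), i.e. full (348.7,218.7). The plain filler is on the right at crop (463,362).

```bash
python3 -m handwheel '[11,-23,0,0, 11,-23,0,0, 11,-23,0,0, 11,-23,0,0, 11,-23,0,0, 11,-23,0,0, 11,-23,0,0, 11,-23,0,0, 0,-1,0,0, 0,0,0,0]' 0; python3 - <<'E'
from h import *
st(); print(ray("top",(348.7,218.7),.13)*1e3, case(-72,10.5,130)*1e3)
E
```

```text
t: 15.35
position: [0.5352, -0.0519, 0.3772]
tool_rot: [-0.001, 0.627, 0.779, -0.001]
contact_force: [0.4, 0.3, -0.2]
grip_width: 0.499
gripper_force: 0.0
t 15.35 pos [535.2 -51.9 377.2] closing dir deg 12.4 F [ 0.4  0.3 -0.2] w 0.499 gf 0.0 q [-0.1   0.2   0.38  1.75 -0.    1.26]
[532.35004935 -47.66288826 130.        ] [533.60853281 -50.52130973 130.        ]
```

```bash
python3 -m handwheel '[-1,1,-20,0, -1,1.5,-30,0, 0,0,-30,0, 0,0,-30,0, 0,0,-30,0, 0,0,-30,0, 0,0,-20,0, 0,0,-10,0, 0,0,0,0, 0,0,0,0]'; python3 -c "from h import *; st()";  python3 -m handwheel '[0,0,-10,0, 0,0,-12,0, 0,0,-12,0, 0,0,-12,0, 0,0,-12,0, 0,0,-10,0, 0,0,-6,0, 0,0,-3,0, 0,0,0,0, 0,0,0,0]'; python3 -c "from h import *; st()"
```

```text
t: 16.18
position: [0.5322, -0.0469, 0.179]
tool_rot: [-0.0, 0.625, 0.78, -0.0]
contact_force: [-1.8, 0.1, -0.1]
grip_width: 0.501
gripper_force: 0.0
t 16.18 pos [532.2 -46.9 179. ] closing dir deg 12.6 F [-1.8  0.1 -0.1] w 0.501 gf 0.0 q [-0.09  0.15 -0.13  1.29  0.    1.26]
t: 17.02
position: [0.5326, -0.0471, 0.102]
tool_rot: [0.0, 0.625, 0.78, 0.0]
contact_force: [0.7, -0.8, 1.0]
grip_width: 0.501
gripper_force: 0.0
t 17.02 pos [532.6 -47.1 102. ] closing dir deg 12.6 F [ 0.7 -0.8  1. ] w 0.501 gf 0.0 q [-0.09  0.17 -0.27  1.13  0.    1.26]
```

```bash
python3 -m handwheel '[0,-1.5,-2,0, 0,0,0,0, 0,0,0,0, 0,0,0,0, 0,0,0,0, 0,0,0,0, 0,0,0,0, 0,0,0,0, 0,0,0,0, 0,0,0,0]' 1 50; python3 -c "from h import *; st()"
```

```text
t: 17.85
position: [0.5325, -0.0486, 0.0998]
tool_rot: [0.0, 0.625, 0.78, 0.0]
contact_force: [0.7, -0.5, 5.2]
grip_width: 0.105
gripper_force: 49.8
t 17.85 pos [532.5 -48.6  99.8] closing dir deg 12.6 F [ 0.7 -0.5  5.2] w 0.105 gf 49.8 q [-0.09  0.18 -0.27  1.12 -0.    1.26]
```

Gripped on the tab (width 0.105, about 10 mm). Next I draw it straight up.

```bash
python3 -m handwheel '[0,0,2,0, 0,0,4,0, 0,0,6,0, 0,0,8,0, 0,0,8,0, 0,0,8,0, 0,0,8,0, 0,0,8,0, 0,0,6,0, 0,0,2,0]'; python3 -c "from h import *; st()"; python3 -m handwheel '[0,0,8,0, 0,0,15,0, 0,0,20,0, 0,0,20,0, 0,0,20,0, 0,0,20,0, 0,0,20,0, 0,0,15,0, 0,0,5,0, 0,0,0,0]'; python3 -c "from h import *; st()"
```

```text
t: 18.68
position: [0.5328, -0.0486, 0.161]
tool_rot: [0.001, 0.625, 0.78, 0.001]
contact_force: [-0.7, 0.6, -1.9]
grip_width: 0.108
gripper_force: 48.7
t 18.68 pos [532.8 -48.6 161. ] closing dir deg 12.6 F [-0.7  0.6 -1.9] w 0.108 gf 48.7 q [-0.09  0.15 -0.16  1.25 -0.    1.26]
t: 19.52
position: [0.5328, -0.0486, 0.3037]
tool_rot: [0.001, 0.625, 0.78, 0.001]
contact_force: [-0.1, 0.1, -2.7]
grip_width: 0.107
gripper_force: 48.8
t 19.52 pos [532.8 -48.6 303.7] closing dir deg 12.6 F [-0.1  0.1 -2.7] w 0.107 gf 48.8 q [-0.09  0.16  0.15  1.57 -0.    1.26]
```

```bash
python3 -m handwheel '[-10,10,0,0, -14,20,0,0, -14,28,0,0, -14,32,0,0, -10,32,0,0, -6,32,0,0, -4,32,0,0, -4,32,0,0, -4,32,0,0, -4,32,0,0]'; python3 -m handwheel '[-4,32,0,0, 0,30,0,0, 0,22,0,0, 0,16,0,0, 0,10,0,0, 0,5,0,0, 0,0,-4,0, 0,0,-10,0, 0,0,-15,0, 0,0,-20,0]';  python3 -m handwheel '[0,0,-20,0, 0,0,-18,0, 0,0,-12,0, 0,0,-6,0, 0,0,-3,0, 0,0,0,0, 0,0,0,0, 0,0,0,0, 0,0,0,0, 0,0,0,0]'; python3 - <<'E'
from h import *
st(); im=eyes.read_camera("scene"); cv2.imwrite("pics/sc5.png",im[60:420,90:480][:,:,::-1])
E
```

```text
t: 20.35
position: [0.4464, 0.2349, 0.3011]
tool_rot: [-0.0, 0.625, 0.781, -0.001]
contact_force: [0.6, -0.2, -2.4]
grip_width: 0.11
gripper_force: 49.0
t: 21.18
position: [0.4449, 0.3474, 0.2541]
tool_rot: [0.0, 0.626, 0.78, 0.001]
contact_force: [0.2, 0.4, -2.4]
grip_width: 0.107
gripper_force: 49.0
t: 22.02
position: [0.4445, 0.3487, 0.1951]
tool_rot: [0.0, 0.625, 0.78, 0.001]
contact_force: [-0.3, 0.0, -2.3]
grip_width: 0.11
gripper_force: 49.0
t 22.02 pos [444.5 348.7 195.1] closing dir deg 12.6 F [-0.3  0.  -2.3] w 0.11 gf 49.0 q [ 0.67  0.2  -0.03  1.34 -0.    2.02]
```

View pics/sc5.png

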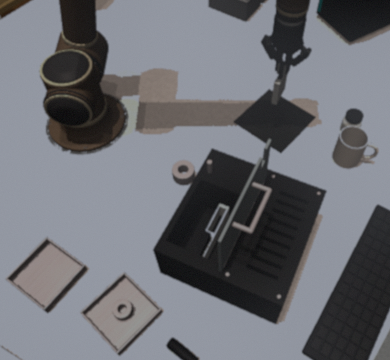

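The drive hangs upright over the mat at crop (278,90), with its underside about 105 mm up. The flap is open, the collar is in the tray at (122,310) and the filler is still in its slot. I hand the job in.

```bash
python3 -c "from plant import ctrl; print(ctrl.finish_job())"
```

```text
the job is handed in; nothing more can be done
None
```

The job is handed in at about 22 s: the collar lies in the far tray, the flap stands open, and the drive is held upright about 10 cm above the middle of the mat; the hand-in returned no verdict.

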